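# Find the fullest tin of washers by hefting

### The arm

A 6-joint arm with a two-finger parallel gripper is mounted at the origin on the work surface. World frame = base frame: x ahead of the robot, y to its left, z up, the work surface at z = 0. Lengths are in mm, angles in rad, forces in N, time in s.
With the tool pointing down it reaches from about 350 to 875 mm from the base axis. Payload 4.2 kg.
Tool frame: the origin (TCP) lies between the finger pads; the fingertips stand 22 mm ahead of it and the grasp point (between the pads) lies 3 mm ahead of it (nose_length is the distance from the TCP to the fingertips, in mm); z points along the fingers, y is the line along which they close (so a half turn about z gives the same grasp; the last joint's range is limited). The gripper opens to 85 mm and grips with 20 to 120 N. Pads are 22 mm wide; open, the fingers measure 114 mm over their backs; the gripper's body (76 mm by 85 mm) begins 54 mm behind the grasp point. The pads swing forward as they close: fully open they stand 13 mm farther back than shut.
Start: joints at [1.563, 0.385, 0.008, 0, -1.194, -0.259], TCP at [164.747, 602.875, 253.312] pointing down, gripper open.
Joint ranges: [-3.14, 3.14], [-1.21, 2.06], [-1.07, 1.41], [-3.16, 2.05], [-2.99, -0.16], [-3.1, 3.1]. Speed limits (rad/s): [2.79, 2.79, 3.14, 3.14, 3.14, 3.14].

### API

Orientations are given as a unit quaternion [x, y, z, w].
In Python, from bench import sense, snapshot, close_job, nose_length gives the robot as it stands.
- The arm moves only by the tool send_rows, never from a script. Its argument "targets" is a list that holds one entry, the list of rows, each a list of 6 numbers: the shift along the tool's x, y, z in m, then the turn, a rotation vector about the tool's x, y, z in rad. In form: [[[x, y, z, rx, ry, rz], ...]]. A call has 1 to 20 rows; each row is the pose to reach, as a shift and turn from the pose commanded when the call began, along the tool's axes at that moment; what a row does not reach only later rows make up. A row lasts 1/12 s, in which the tool goes at most 41.7 mm and 7.16 degrees, less where a joint would pass 70% of its speed; a pose out of reach is approached as far as the arm can. A call with a gripper value outside its range is refused whole. "fingers" is the gripper command: -1 is fully open, 1 is shut, values between are in proportion, set as the call begins (left out, the last holds). The fingers move at their own pace and stop on an object; the grip force is fixed at half the most. Time passes only in rows, so rows that repeat a pose let the fingers close. It gives the time, the measured TCP pose, the force, the opening and the grip force at its end, in the units of the state.
- sense(): the state, without advancing time (a new reading comes with each control period).
- snapshot(name): name is "scene" or "top" or "wrist"; returns a dict with "image" (384x512x3 uint8, red, green, blue), "range_z" (384x512 float32, mm along the optical axis (not along the pixel's ray), 0 where there is no reading), "vfov" (degrees; the focal length in pixels is half the picture's height over the tangent of half this angle, whatever the lens; pixels are square), "cx", "cy" (the principal point, pixels), "rvec" (rotation vector, rad) and "tvec" (3), from world to camera coordinates, as OpenCV has them; the wrist camera has in their place "T_tool_cam" (4x4, takes a point from camera to tool coordinates, whose origin is the TCP and whose axes are the flange's). Camera axes: x right, y down, z forward; pixel columns grow to the right and rows downward; lengths in mm; the calibration is good to about 2 mm. A picture is of the moment at which its call begins: read the wrist's pose just before it.
- close_job(): hands the job in; it is judged then, once.
The state is a dict: "t": time; "joint_pos": joint angles; "qd": joint speeds; "tau": joint torques, N m; "ee_pos": TCP position; "tcp_rot": TCP orientation; "contact_force": force on the tool from outside, world axes, zero at the start; "moment": the same for the moment, N m; "gripper_width": finger opening in mm; "gripper_force": force on a finger pad.
Only numpy, scipy, OpenCV 4.12 (cv2) and the standard library are available. Lean on these libraries where they do the work, as an engineer would, in place of code of your own. Each camera call takes 0.05 s, during which the arm holds its last target. There are 200 camera calls.

### The job

One of the three look-alike closed tins of washers is the fullest, and I need it for the railing job. Going from the robot's left to its right, lift each tin some 5 cm clear of the bench to feel its weight, setting each upright back where it stood before lifting the next; then hold the heaviest one up, upright and still, about 20 cm above the bench, and finish while still holding it so that I can take it. Do not drop or tip any tin, and leave the toolbox, cup, spanner and stud finder alone.

Things in the scene. Friction and masses are not known exactly. Their poses are not given: they have to be found in the camera images.
- tin_left: closed round tin, plain bare metal, 56 mm in diameter, 80 mm tall, standing upright; origin at the centre of its underside, z up along its axis. The three tins look exactly alike and each holds a hidden load (which may shift a few mm inside), dealt afresh each time; a tin weighs 0.18 to 0.75 kg in all, and the heaviest at least 0.14 kg more than either other. This one stands at the robot's left (largest y).
- tin_middle: closed round tin, plain bare metal, 56 mm in diameter, 80 mm tall, standing upright; origin at the centre of its underside, z up along its axis. The three tins look exactly alike and each holds a hidden load (which may shift a few mm inside), dealt afresh each time; a tin weighs 0.18 to 0.75 kg in all, and the heaviest at least 0.14 kg more than either other. This one stands in the middle, at least 0.12 m in y from either neighbour.
- tin_right: closed round tin, plain bare metal, 56 mm in diameter, 80 mm tall, standing upright; origin at the centre of its underside, z up along its axis. The three tins look exactly alike and each holds a hidden load (which may shift a few mm inside), dealt afresh each time; a tin weighs 0.18 to 0.75 kg in all, and the heaviest at least 0.14 kg more than either other. This one stands at the robot's right (smallest y).
- bench: charcoal grey resin bench on which everything stands, its flat top at z = 0
- toolbox: bright red metal toolbox, lid latched, 360 mm long (x), 170 mm wide (y), 186 mm tall with its handle, fixed at the robot's right; origin at the centre of its underside; a bystander
- cup: beige ceramic cup, 80 mm across the rim, 90 mm tall, beyond the tins; origin at the centre of its underside; a bystander
- spanner: steel spanner lying flat, 190 mm long, to the left of the tins; a bystander
- stud_finder: yellow plastic stud finder with a round button, 150 x 68 x 32 mm, beyond the tins; origin at the centre of its underside, x along its length; a bystander
Not all that is in view belongs to the job. What is shaped like the tin_right but blue is not meant.

How it is judged (in metres and radians):
On the way, in this order (a step that is already met when the one before it is completed fails the run):
1. the left tin is lifted clear of the bench (25 mm or more) in the fingers, the other two standing (height (world z) of tin_left above 0.025 m and contact force between the fingers and tin_left above 1 N and height (world z) of each of tin_middle, tin_right below 0.006 m and angle between each of tin_middle, tin_right's own z axis and vertical below 0.12 rad), for 0.2 s.
2. the left tin stands again and the middle one is lifted clear (height (world z) of tin_middle above 0.025 m and contact force between the fingers and tin_middle above 1 N and height (world z) of each of tin_left, tin_right below 0.006 m and angle between each of tin_left, tin_right's own z axis and vertical below 0.12 rad), for 0.2 s.
3. the left and middle tins stand again and the right one is lifted clear (height (world z) of tin_right above 0.025 m and contact force between the fingers and tin_right above 1 N and height (world z) of each of tin_left, tin_middle below 0.006 m and angle between each of tin_left, tin_middle's own z axis and vertical below 0.12 rad), for 0.2 s.
At the end, for the whole second after the job is handed in: The heaviest tin is held in the fingers, upright within 0.35 rad, still, its underside over 150 mm above the bench, carried by nothing else; the two lighter tins (each under 4.9 N on the bench) stand upright on it, untouched, within 35 mm of where they began (((height (world z) of tin_left above 0.15 m and angle between tin_left's own z axis and vertical below 0.35 rad and linear speed of tin_left below 0.04 m/s and contact force between the fingers and tin_left above 1 N and contact force between tin_left and bench below 0.1 N and contact force between tin_left and tin_middle below 0.1 N and contact force between tin_left and tin_right below 0.1 N and contact force between tin_left and toolbox below 0.1 N and contact force between tin_left and cup below 0.1 N and contact force between tin_left and spanner below 0.1 N and contact force between tin_left and stud_finder below 0.1 N and (height (world z) of tin_middle below 0.006 m and angle between tin_middle's own z axis and vertical below 0.12 rad and distance of tin_middle from where it was at the start of the episode below 0.035 m and contact force between tin_middle and bench between 1 and 4.9 N and contact force between each of the arm, the fingers and tin_middle below 0.1 N) and (height (world z) of tin_right below 0.006 m and angle between tin_right's own z axis and vertical below 0.12 rad and distance of tin_right from where it was at the start of the episode below 0.035 m and contact force between tin_right and bench between 1 and 4.9 N and contact force between each of the arm, the fingers and tin_right below 0.1 N)) or (height (world z) of tin_middle above 0.15 m and angle between tin_middle's own z axis and vertical below 0.35 rad and linear speed of tin_middle below 0.04 m/s and contact force between the fingers and tin_middle above 1 N and contact force between tin_middle and bench below 0.1 N and contact force between tin_middle and tin_left below 0.1 N and contact force between tin_middle and tin_right below 0.1 N and contact force between tin_middle and toolbox below 0.1 N and contact force between tin_middle and cup below 0.1 N and contact force between tin_middle and spanner below 0.1 N and contact force between tin_middle and stud_finder below 0.1 N and (height (world z) of tin_left below 0.006 m and angle between tin_left's own z axis and vertical below 0.12 rad and distance of tin_left from where it was at the start of the episode below 0.035 m and contact force between tin_left and bench between 1 and 4.9 N and contact force between each of the arm, the fingers and tin_left below 0.1 N) and (height (world z) of tin_right below 0.006 m and angle between tin_right's own z axis and vertical below 0.12 rad and distance of tin_right from where it was at the start of the episode below 0.035 m and contact force between tin_right and bench between 1 and 4.9 N and contact force between each of the arm, the fingers and tin_right below 0.1 N)) or (height (world z) of tin_right above 0.15 m and angle between tin_right's own z axis and vertical below 0.35 rad and linear speed of tin_right below 0.04 m/s and contact force between the fingers and tin_right above 1 N and contact force between tin_right and bench below 0.1 N and contact force between tin_right and tin_left below 0.1 N and contact force between tin_right and tin_middle below 0.1 N and contact force between tin_right and toolbox below 0.1 N and contact force between tin_right and cup below 0.1 N and contact force between tin_right and spanner below 0.1 N and contact force between tin_right and stud_finder below 0.1 N and (height (world z) of tin_left below 0.006 m and angle between tin_left's own z axis and vertical below 0.12 rad and distance of tin_left from where it was at the start of the episode below 0.035 m and contact force between tin_left and bench between 1 and 4.9 N and contact force between each of the arm, the fingers and tin_left below 0.1 N) and (height (world z) of tin_middle below 0.006 m and angle between tin_middle's own z axis and vertical below 0.12 rad and distance of tin_middle from where it was at the start of the episode below 0.035 m and contact force between tin_middle and bench between 1 and 4.9 N and contact force between each of the arm, the fingers and tin_middle below 0.1 N)))); the arm keeps its last pose, push and grip.
It fails at once if a tin is let go more than 25 mm above the bench ((height (world z) of tin_left above 0.025 m and contact force between the fingers and tin_left below 0.05 N) or (height (world z) of tin_middle above 0.025 m and contact force between the fingers and tin_middle below 0.05 N) or (height (world z) of tin_right above 0.025 m and contact force between the fingers and tin_right below 0.05 N)).
It fails at once if a tin is tipped by more than 0.6 rad (angle between any of tin_left, tin_middle, tin_right's own z axis and vertical above 0.6 rad).
It fails at once if the cup, spanner or stud finder is shifted by more than 20 mm (distance of any of cup, spanner, stud_finder from where it was at the start of the episode above 0.02 m).
It fails at once if the robot or a tin pushes on the toolbox with more than 5 N (contact force between any of the arm, the fingers, tin_left, tin_middle, tin_right and toolbox above 5 N).
It also fails if it takes over 67 s, if anything falls off the work surface, if the arm or the gripper's body presses on something with over 40 N, if the wrist force passes 120 N, or if a joint passes its speed limit or range.

## Working session

There is one attempt and no reset: what is moved stays moved. The work goes in short steps, Python scripts to look and compute and a tool call to move; the robot and the scene stay as the last step left them, time stands still between calls to the robot, and variables do not carry over. Pictures are saved under pics/ and viewed, at most 10 in all, crops included, and the job is handed in when it is done.

Besides the shell and the picture viewer there is one more tool, called after "Request:" as name(argument=value, ...), one argument or row to a line, values as JSON. send_rows: Moves the arm, as the interface text tells. Its arguments: {"type":"object","properties":{"targets":{"type":"array"},"fingers":{"type":"number"}},"required":["targets"]}

```bash
mkdir -p pics; cat > h.py <<'E'
import numpy as np, cv2
from bench import sense, snapshot
from scipy.spatial.transform import Rotation as R
def cloud(s, st=None):
    im=s["image"]; z=s["range_z"]; h,w=z.shape
    f=h/2/np.tan(np.radians(s["vfov"])/2)
    v,u=np.mgrid[:h,:w]
    p=np.stack([(u-s["cx"])/f*z,(v-s["cy"])/f*z,z],-1)
    if "rvec" in s and s["rvec"] is not None:
        Rm=cv2.Rodrigues(np.array(s["rvec"],float))[0]
        return (p-np.array(s["tvec"]).reshape(3))@Rm
    T=np.array(s["T_tool_cam"]); p=p@T[:3,:3].T+T[:3,3]
    return p@R.from_quat(st["tcp_rot"]).as_matrix().T+np.array(st["ee_pos"])
E
python3 - <<'E'
from h import *
st=sense(); print(st)
a=snapshot("scene"); b=snapshot("top")
for n,s in (("scene",a),("top",b)):
    cv2.imwrite(f"pics/{n}.png",s["image"][...,::-1]); print({k:v for k,v in s.items() if k not in("image","range_z")})
    np.savez(f"{n}.npz",P=cloud(s),im=s["image"],z=s["range_z"])
E
```

```text
{'t': 0.0, 'joint_pos': array([ 1.56260509e+00,  3.85572270e-01,  6.61587868e-03, -5.03287678e-04,
       -1.19400040e+00, -2.58592132e-01]), 'qd': array([ 1.66403324e-03, -2.74774536e-04,  1.84338690e-03, -1.10890040e-03,
        5.93895247e-04,  2.01394441e-06]), 'tau': array([ 1.10355199e-03, -3.92286944e+01,  1.88399577e+01,  4.18607980e+00,
       -4.56464215e-03, -6.10223818e-07]), 'ee_pos': array([164.61060911, 602.37321769, 252.20751831]), 'tcp_rot': array([ 9.91103555e-01, -1.33088395e-01, -9.71674627e-05,  1.10098155e-03]), 'contact_force': array([0.26146544, 1.22190979, 0.86852749]), 'moment': array([-0.02073639, -0.01427662, -0.06022446]), 'gripper_force': 0.0, 'gripper_width': 85.61731763997328}
{'vfov': 54.239133901863674, 'cx': 252.04797489573616, 'cy': 189.93223191753276, 'rvec': array([ 2.40779096,  1.02672679, -0.30745882]), 'tvec': array([-332.74226124, -363.91259691, 1492.79823184])}
{'vfov': 42.03340974290782, 'cx': 263.79339376609823, 'cy': 184.61414790913088, 'rvec': array([ 2.17864164, -2.13932487,  0.09512   ]), 'tvec': array([ -70.00794461,  560.45546374, 1541.87874057])}
```

View pics/top.png

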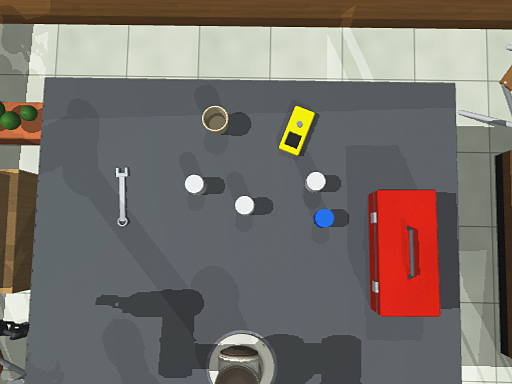

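View pics/scene.png

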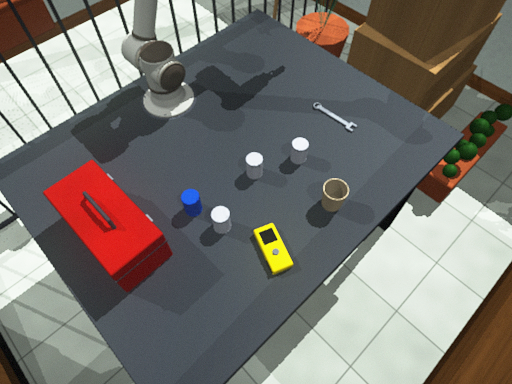

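The pictures show three bare tins. In top they are at left (194,184), middle (244,205) and right (316,181). In scene they are at (300,150), (254,166) and (221,220). The blue look-alike is at (324,218) in top and (191,203) in scene, and is not meant because it is blue. I'll measure the tins from both views.

```bash
python3 - <<'E'
from h import *
D={n:np.load(n+".npz") for n in("top","scene")}
seeds={"top":dict(L=(194,184),M=(244,205),R=(316,181),blue=(324,218),cup=(215,119),stud=(299,130),span=(122,195),tbox=(405,250)),
"scene":dict(L=(300,145),M=(254,160),R=(221,213),blue=(191,197),cup=(335,195),stud=(272,248),span=(335,117),tbox=(100,210))}
for n,d in D.items():
    P=d["P"]
    for k,(u,v) in seeds[n].items():
        if k=="tbox": w=70
        else: w=28
        sub=P[max(0,v-w):v+w,max(0,u-w):u+w].reshape(-1,3)
        c0=P[v,u]
        if k in("L","M","R","blue"):
            q=sub[np.hypot(*(sub-c0)[:,:2].T)<60]; q=q[(q[:,2]>20)&(q[:,2]<120)]
            zt=np.percentile(q[:,2],95); top=q[q[:,2]>zt-6]
            (cx,cy),r=cv2.minEnclosingCircle(top[:,:2].astype(np.float32))
            print(n,k,"top z",np.median(top[:,2]).round(1),"centroid",top[:,:2].mean(0).round(1),"circ",round(cx,1),round(cy,1),round(r,1))
        else:
            q=sub[(sub[:,2]>(8 if k!="span" else 3))&(sub[:,2]<300)]
            print(n,k,"min",q.min(0).round(),"max",q.max(0).round())
    print(n,"bench z",np.median(P[270:290,60:90,2] if n=="top" else P[180:190,100:140,2]))
# fingers project?
im=cv2.imread("pics/top.png"); 
c=np.hstack([cv2.resize(im[145:245,165:355],None,fx=4,fy=4,interpolation=cv2.INTER_CUBIC)])
cv2.imwrite("pics/crop.png",c)
E
```

```text
top L top z 82.8 centroid [556.4 153.3] circ 556.4 153.4 28.3
top M top z 83.1 centroid [494.1  -2.9] circ 494.0 -1.4 27.7
top R top z 83.2 centroid [ 570.  -217.2] circ 571.3 -216.0 27.6
top blue top z 84.1 centroid [ 460.1 -243.7] circ 460.7 -243.1 27.8
top cup min [686.  16.   8.] max [867. 190.  99.]
top stud min [ 655. -257.    8.] max [836. -79.  40.]
top span min [435. 304.   3.] max [614. 489.  19.]
top tbox min [ 154. -669.    8.] max [ 588. -285.  194.]
top bench z 0.6451707559158679
scene L top z 80.6 centroid [557.1 153.5] circ 557.1 153.4 29.6
scene M top z 80.6 centroid [495.   -1.8] circ 494.4 -0.9 28.9
scene R top z 80.4 centroid [ 572.2 -216.9] circ 572.2 -216.1 28.5
scene blue top z 80.5 centroid [ 461.1 -243.3] circ 460.8 -242.6 28.4
scene cup min [718.  56.   8.] max [798. 136.  95.]
scene stud min [ 663. -215.    8.] max [ 819. -101.   36.]
scene span min [356. 168.   3.] max [675. 584.  81.]
scene tbox min [  31. -565.    8.] max [ 578. -381.  189.]
scene bench z 2.813825570283284
```

View pics/crop.png

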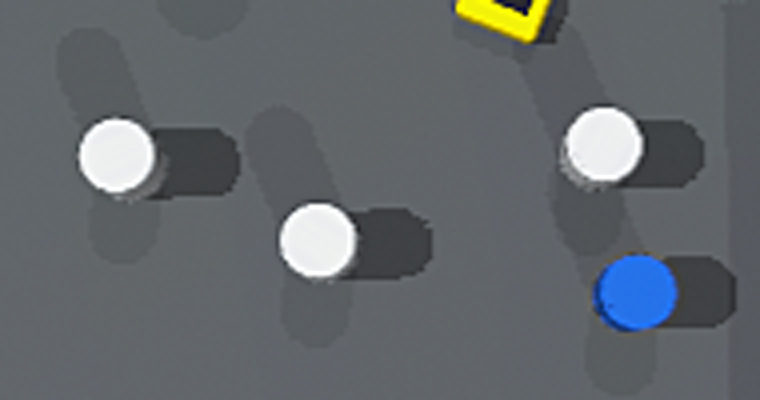

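The crop confirms that the white/bare tins are at (116,155), (318,240) and (603,145). The blue one at (637,292) is excluded. Both views agree: L (557,153), M (494,-1), R (572,-216), tops about 81. Next I work out the moves.

```bash
cat > go.py <<'E'
import sys
from h import *
st=sense(); t=np.array([float(v) for v in sys.argv[1:4]]); 
M=R.from_quat(st["tcp_rot"]).as_matrix()
print("ee",st["ee_pos"].round(1),"F",st["contact_force"].round(2),"w",round(st["gripper_width"],1),"gf",st["gripper_force"],"t",st["t"])
print("shift m",(M.T@(t-st["ee_pos"])/1000).round(4),"rotvec to down-fix",R.from_matrix(M).as_rotvec().round(3), "j",st["joint_pos"].round(2))
E
python3 go.py 557 153.5 160
```

```text
ee [164.6 602.4 252.3] F [-1.07  0.64  0.03] w 85.3 gf 0.0 t 0.1
shift m [0.4969 0.3293 0.093 ] rotvec to down-fix [ 3.112 -0.418 -0.   ] j [ 1.56  0.39  0.01 -0.   -1.19 -0.26]
```

Request:
send_rows(
  targets=[
    [[0.02,0.013,0.003,0,0,0],[0.05,0.033,0.008,0,0,0],[0.08,0.053,0.014,0,0,0],[0.11,0.073,0.02,0,0,0],[0.14,0.093,0.026,0,0,0],[0.17,0.113,0.032,0,0,0],[0.2,0.133,0.038,0,0,0],[0.23,0.153,0.044,0,0,0],[0.26,0.173,0.05,0,0,0],[0.29,0.193,0.056,0,0,0],[0.32,0.213,0.062,0,0,0],[0.35,0.233,0.068,0,0,0],[0.38,0.253,0.074,0,0,0],[0.41,0.273,0.08,0,0,0],[0.44,0.292,0.086,0,0,0],[0.465,0.308,0.09,0,0,0],[0.485,0.321,0.092,0,0,0],[0.497,0.329,0.093,0,0,0],[0.497,0.329,0.093,0,0,0],[0.497,0.329,0.093,0,0,0]],
  ],
  fingers=-1,
)

```text
t: 1.77
ee_pos: [557.4, 153.7, 159.6]
tcp_rot: [0.991, -0.134, -0.001, 0.0]
contact_force: [-0.2, 1.1, 0.1]
gripper_width: 85.5
gripper_force: 0.0
```

```bash
python3 go.py 557 153.5 48; python3 - <<'E'
from h import *
F=[]
for i in range(4):
    st=sense(); F.append(np.r_[st["contact_force"],st["tau"][1:3]])
    s=snapshot("wrist")
    if i==0:
        P=cloud(s,st); ok=(s["range_z"]>0)&(P[...,2]>60)&(P[...,2]<100)&(np.hypot(P[...,0]-557,P[...,1]-153.5)<60)
        q=P[ok]; zt=np.percentile(q[:,2],90); q=q[q[:,2]>zt-5]; print(len(q),zt,cv2.minEnclosingCircle(q[:,:2].astype(np.float32)))
        cv2.imwrite("pics/w1.png",s["image"][...,::-1])
print(np.array(F).round(2))
E
```

```text
ee [557.4 153.7 159.6] F [-0.2   1.1   0.11] w 85.5 gf 0.0 t 1.7667
shift m [-0.0002  0.0002  0.1116] rotvec to down-fix [ 3.113e+00 -4.210e-01 -2.000e-03] j [ 0.55  0.39 -0.24 -0.   -0.94  0.75]
4266 81.07477494318137 ((556.044189453125, 153.71803283691406), 28.268564224243164)
[[-2.000e-01  1.100e+00  1.100e-01 -3.667e+01  1.655e+01]
 [-8.200e-01 -6.300e-01  9.900e-01 -3.666e+01  1.647e+01]
 [-2.300e-01 -2.000e-01 -1.000e-02 -3.668e+01  1.642e+01]
 [-3.800e-01  6.800e-01 -6.000e-02 -3.672e+01  1.640e+01]]
```

View pics/w1.png

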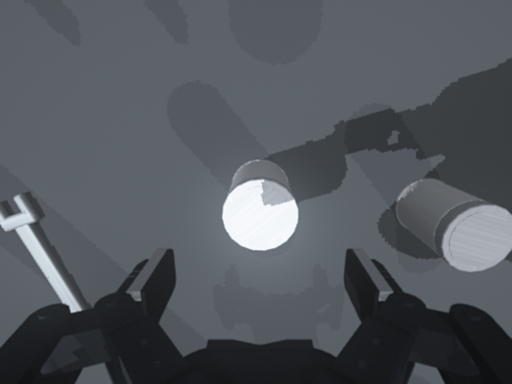

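The wrist view shows the left tin at (260,214), centred between the open fingers, at about (556,154) with its top at 81. It matches the other views, so I descend and grip.

Request:
send_rows(
  targets=[
    [[-0.001,0,0.015,0,0,0],[-0.001,0,0.035,0,0,0],[-0.001,0,0.055,0,0,0],[-0.001,0,0.075,0,0,0],[-0.001,0,0.092,0,0,0],[-0.001,0,0.105,0,0,0],[-0.001,0,0.111,0,0,0],[-0.001,0,0.111,0,0,0],[-0.001,0,0.111,0,0,0]],
  ],
)

```text
t: 2.72
ee_pos: [556.6, 155.4, 49.8]
tcp_rot: [0.991, -0.132, 0.0, -0.0]
contact_force: [0.1, 0.1, -0.5]
gripper_width: 85.4
gripper_force: 0.0
```

Request:
send_rows(
  targets=[
    [[0,0,0,0,0,0],[0,0,0,0,0,0],[0,0,0,0,0,0],[0,0,0,0,0,0],[0,0,0,0,0,0],[0,0,0,0,0,0],[0,0,0,0,0,0],[0,0,0,0,0,0]],
  ],
  fingers=1,
)

```text
t: 3.38
ee_pos: [556.9, 154.7, 50.7]
tcp_rot: [0.991, -0.133, 0.001, -0.0]
contact_force: [-2.3, -1.7, 6.0]
gripper_width: 54.5
gripper_force: 64.2
```

Request:
send_rows(
  targets=[
    [[0,0,-0.005,0,0,0],[0,0,-0.013,0,0,0],[0,0,-0.023,0,0,0],[0,0,-0.033,0,0,0],[0,0,-0.043,0,0,0],[0,0,-0.05,0,0,0],[0,0,-0.053,0,0,0],[0,0,-0.053,0,0,0],[0,0,-0.053,0,0,0],[0,0,-0.053,0,0,0],[0,0,-0.053,0,0,0],[0,0,-0.053,0,0,0],[0,0,-0.053,0,0,0]],
  ],
)

```text
t: 4.47
ee_pos: [556.3, 154.7, 101.9]
tcp_rot: [0.991, -0.133, -0.0, 0.0]
contact_force: [0.4, -0.5, -3.2]
gripper_width: 54.1
gripper_force: 63.9
```

```bash
cat > weigh.py <<'E'
from h import *
F=[]
for i in range(16):
    st=sense(); F.append(np.r_[st["contact_force"],st["moment"],st["tau"][1:3]])
    s=snapshot("wrist")
F=np.array(F); print(F.mean(0).round(2),"sd",F.std(0).round(2)); st=sense(); print(st["t"],st["ee_pos"].round(1),st["gripper_width"].round(1),st["gripper_force"])
E
python3 weigh.py
```

```text
[-1.300e-01  1.000e-02 -3.600e+00 -1.000e-02 -1.000e-02 -0.000e+00
 -4.065e+01  1.586e+01] sd [0.5  0.45 0.47 0.03 0.02 0.02 0.02 0.01]Traceback (most recent call last):
  File "weigh.py", line 6, in <module>
    F=np.array(F); print(F.mean(0).round(2),"sd",F.std(0).round(2)); st=sense(); print(st["t"],st["ee_pos"].round(1),st["gripper_width"].round(1),st["gripper_force"])
                                                                                                                     ^^^^^^^^^^^^^^^^^^^^^^^^^
AttributeError: 'float' object has no attribute 'round'
```

Left tin weighs about 3.6 N. I set it back.

Request:
send_rows(
  targets=[
    [[0,0,0.006,0,0,0],[0,0,0.016,0,0,0],[0,0,0.027,0,0,0],[0,0,0.038,0,0,0],[0,0,0.046,0,0,0],[0,0,0.051,0,0,0],[0,0,0.053,0,0,0],[0,0,0.053,0,0,0],[0,0,0.053,0,0,0],[0,0,0.053,0,0,0]],
  ],
)

```text
t: 6.1
ee_pos: [555.5, 154.2, 50.8]
tcp_rot: [0.991, -0.133, -0.001, 0.001]
contact_force: [-6.0, -0.4, 10.4]
gripper_width: 54.3
gripper_force: 65.0
```

Request:
send_rows(
  targets=[
    [[0,0,0,0,0,0],[0,0,0,0,0,0],[0,0,0,0,0,0],[0,0,0,0,0,0],[0,0,0,0,0,0],[0,0,0,0,0,0],[0,0,0,0,0,0]],
  ],
  fingers=-1,
)

```text
t: 6.68
ee_pos: [556.5, 154.8, 49.2]
tcp_rot: [0.991, -0.133, -0.0, 0.0]
contact_force: [-0.2, 0.7, -0.2]
gripper_width: 85.8
gripper_force: 0.0
```

```bash
sed -i 's/st\["gripper_width"\].round(1)/st["gripper_width"]/' weigh.py; python3 go.py 494.5 -1.3 165
```

```text
ee [556.5 154.8  49.2] F [-0.2   0.75 -0.21] w 85.8 gf 0.0 t 6.6833
shift m [-0.0187  0.1669 -0.1158] rotvec to down-fix [ 3.114 -0.418 -0.   ] j [ 0.55  0.53 -0.35  0.   -0.7   0.75]
```

Request:
send_rows(
  targets=[
    [[0,0,-0.015,0,0,0],[0,0,-0.04,0,0,0],[0,0,-0.07,0,0,0],[0,0,-0.1,0,0,0],[-0.001,0.01,-0.112,0,0,0],[-0.004,0.035,-0.112,0,0,0],[-0.007,0.065,-0.112,0,0,0],[-0.011,0.095,-0.112,0,0,0],[-0.014,0.125,-0.112,0,0,0],[-0.017,0.15,-0.112,0,0,0],[-0.018,0.163,-0.112,0,0,0],[-0.019,0.167,-0.112,0,0,0],[-0.019,0.167,-0.112,0,0,0],[-0.019,0.167,-0.112,0,0,0],[-0.019,0.167,-0.112,0,0,0]],
  ],
)

```text
t: 7.93
ee_pos: [494.8, -0.4, 161.3]
tcp_rot: [0.991, -0.132, 0.0, -0.0]
contact_force: [0.6, -0.4, -0.1]
gripper_width: 85.2
gripper_force: 0.0
```

```bash
cat > loc.py <<'E'
import sys
from h import *
x,y=map(float,sys.argv[1:3])
st=sense(); s=snapshot("wrist"); P=cloud(s,st)
ok=(s["range_z"]>0)&(P[...,2]>60)&(P[...,2]<100)&(np.hypot(P[...,0]-x,P[...,1]-y)<45)
q=P[ok]; zt=np.percentile(q[:,2],90); q=q[q[:,2]>zt-5]; print(len(q),zt,cv2.minEnclosingCircle(q[:,:2].astype(np.float32)))
E
python3 loc.py 494.5 -1.3; python3 go.py 494.5 -1.3 50; python3 loc.py 556 154 || true
```

```text
4221 81.07911352521609 ((493.81439208984375, -1.3706533908843994), 28.37916374206543)
ee [ 4.947e+02 -4.000e-01  1.612e+02] F [ 1.05  0.06 -0.6 ] w 85.3 gf 0.0 t 7.9833
shift m [-0.      0.001   0.1112] rotvec to down-fix [-3.114  0.416 -0.   ] j [ 0.33  0.26 -0.44  0.   -0.88  0.98]
4497 81.0049430220602 ((554.9887084960938, 153.99639892578125), 28.84918785095215)
```

Left tin is back at (555,154) and upright. Middle tin next.

Request:
send_rows(
  targets=[
    [[0,0.001,0.015,0,0,0],[0,0.001,0.035,0,0,0],[0,0.001,0.055,0,0,0],[0,0.001,0.075,0,0,0],[0,0.001,0.092,0,0,0],[0,0.001,0.105,0,0,0],[0,0.001,0.111,0,0,0],[0,0.001,0.111,0,0,0],[0,0.001,0.111,0,0,0]],
  ],
)

```text
t: 8.78
ee_pos: [494.3, -1.9, 50.4]
tcp_rot: [0.991, -0.133, 0.0, 0.0]
contact_force: [-0.1, 0.1, 0.6]
gripper_width: 85.1
gripper_force: 0.0
```

Request:
send_rows(
  targets=[
    [[0,0,0,0,0,0],[0,0,0,0,0,0],[0,0,0,0,0,0],[0,0,0,0,0,0],[0,0,0,0,0,0],[0,0,0,0,0,0],[0,0,0,0,0,0],[0,0,0,0,0,0]],
  ],
  fingers=1,
)

```text
t: 9.45
ee_pos: [494.6, -2.0, 51.7]
tcp_rot: [0.991, -0.133, 0.001, -0.0]
contact_force: [-1.7, 0.3, 5.8]
gripper_width: 55.4
gripper_force: 63.2
```

Request:
send_rows(
  targets=[
    [[0,0,-0.005,0,0,0],[0,0,-0.013,0,0,0],[0,0,-0.023,0,0,0],[0,0,-0.033,0,0,0],[0,0,-0.043,0,0,0],[0,0,-0.05,0,0,0],[0,0,-0.053,0,0,0],[0,0,-0.053,0,0,0],[0,0,-0.053,0,0,0],[0,0,-0.053,0,0,0],[0,0,-0.053,0,0,0],[0,0,-0.053,0,0,0],[0,0,-0.053,0,0,0]],
  ],
)

```text
t: 10.53
ee_pos: [493.7, -2.4, 102.9]
tcp_rot: [0.991, -0.133, -0.0, 0.0]
contact_force: [-0.2, 0.3, -1.6]
gripper_width: 55.7
gripper_force: 63.7
```

```bash
python3 weigh.py
```

```text
[ 8.000e-02  1.100e-01 -2.140e+00 -1.000e-02 -0.000e+00  1.000e-02
 -3.237e+01  1.408e+01] sd [0.53 0.46 0.46 0.03 0.03 0.02 0.01 0.01]
11.3333 [493.8  -2.3 103.3] 55.277700316108906 63.746487060561776
```

Middle tin weighs about 2.1 N. I set it back.

Request:
send_rows(
  targets=[
    [[0,0,0.006,0,0,0],[0,0,0.016,0,0,0],[0,0,0.027,0,0,0],[0,0,0.038,0,0,0],[0,0,0.046,0,0,0],[0,0,0.051,0,0,0],[0,0,0.053,0,0,0],[0,0,0.053,0,0,0],[0,0,0.053,0,0,0],[0,0,0.053,0,0,0]],
  ],
)

```text
t: 12.17
ee_pos: [493.2, -2.5, 51.7]
tcp_rot: [0.991, -0.133, -0.001, 0.0]
contact_force: [-5.6, 0.5, 11.1]
gripper_width: 55.5
gripper_force: 64.9
```

Request:
send_rows(
  targets=[
    [[0,0,0,0,0,0],[0,0,0,0,0,0],[0,0,0,0,0,0],[0,0,0,0,0,0],[0,0,0,0,0,0],[0,0,0,0,0,0],[0,0,0,0,0,0]],
  ],
  fingers=-1,
)

```text
t: 12.75
ee_pos: [493.9, -2.3, 50.2]
tcp_rot: [0.991, -0.133, -0.0, 0.0]
contact_force: [-0.4, 0.1, -0.1]
gripper_width: 85.2
gripper_force: 0.0
```

```bash
python3 go.py 571.5 -216.3 162
```

```text
ee [493.9  -2.3  50.2] F [-0.37  0.09 -0.14] w 85.2 gf 0.0 t 12.75
shift m [ 0.1313  0.186  -0.1118] rotvec to down-fix [ 3.114 -0.418 -0.   ] j [ 0.32  0.42 -0.56  0.   -0.59  0.98]
```

Request:
send_rows(
  targets=[
    [[0,0,-0.015,0,0,0],[0,0,-0.04,0,0,0],[0,0,-0.07,0,0,0],[0,0,-0.1,0,0,0],[0.007,0.01,-0.112,0,0,0],[0.024,0.034,-0.112,0,0,0],[0.043,0.061,-0.112,0,0,0],[0.062,0.088,-0.112,0,0,0],[0.081,0.115,-0.112,0,0,0],[0.1,0.142,-0.112,0,0,0],[0.117,0.166,-0.112,0,0,0],[0.127,0.18,-0.112,0,0,0],[0.131,0.186,-0.112,0,0,0],[0.131,0.186,-0.112,0,0,0],[0.131,0.186,-0.112,0,0,0],[0.131,0.186,-0.112,0,0,0]],
  ],
)

```text
t: 14.08
ee_pos: [570.7, -215.2, 162.3]
tcp_rot: [0.991, -0.133, -0.0, -0.0]
contact_force: [-0.0, 0.5, 0.0]
gripper_width: 85.5
gripper_force: 0.0
```

```bash
python3 loc.py 571.5 -216.3; python3 go.py 571.5 -216.3 50; python3 loc.py 494 -2 || true
```

```text
4210 81.03940293653513 ((570.8341674804688, -216.97813415527344), 28.435712814331055)
ee [ 570.8 -215.1  162.4] F [-0.33  0.51  0.45] w 85.3 gf 0.0 t 14.1333
shift m [0.001  0.001  0.1124] rotvec to down-fix [-3.114  0.416  0.   ] j [-0.1   0.44 -0.15 -0.   -0.98  1.4 ]Traceback (most recent call last):
  File "loc.py", line 6, in <module>
    q=P[ok]; zt=np.percentile(q[:,2],90); q=q[q[:,2]>zt-5]; print(len(q),zt,cv2.minEnclosingCircle(q[:,:2].astype(np.float32)))
                ~~~~~~~~~~~~~^^^^^^^^^^^
    return _quantile_unchecked(
        a, q, axis, out, overwrite_input, method, keepdims, weights)
    return _ureduce(a,
                    func=_quantile_ureduce_func,
    ...<5 lines>...
                    overwrite_input=overwrite_input,
                    method=method)
    r = func(a, **kwargs)
    result = _quantile(arr,
                       quantiles=q,
    ...<2 lines>...
                       out=out,
                       weights=wgt)
    slices_having_nans = np.isnan(arr[-1, ...])
                                  ~~~^^^^^^^^^
IndexError: index -1 is out of bounds for axis 0 with size 0
```

The middle tin is out of the wrist view from here, so I check it in the fixed cameras before going on.

```bash
cat > chk.py <<'E'
from h import *
for n in("top","scene"):
    P=cloud(snapshot(n))
    for k,(x,y) in dict(L=(556,154),M=(494,-2),R=(571,-217)).items():
        q=P[(P[...,2]>70)&(P[...,2]<90)&(np.hypot(P[...,0]-x,P[...,1]-y)<50)]
        print(n,k,len(q),q.mean(0).round(1) if len(q) else "")
E
python3 chk.py
```

```text
top L 267 [555.4 154.   80.7]
top M 0 
top R 85 [ 557.3 -206.9   80.4]
scene L 202 [558.  152.9  79.6]
scene M 210 [495.6  -2.8  79.8]
scene R 258 [ 573.2 -217.    80. ]
```

Request:
send_rows(
  targets=[
    [[0,0.002,0.015,0,0,0],[0,0.002,0.035,0,0,0],[0,0.002,0.055,0,0,0],[0,0.002,0.075,0,0,0],[0,0.002,0.092,0,0,0],[0,0.002,0.105,0,0,0],[0,0.002,0.112,0,0,0],[0,0.002,0.112,0,0,0],[0,0.002,0.112,0,0,0]],
  ],
)

```text
t: 15.03
ee_pos: [570.9, -218.0, 50.6]
tcp_rot: [0.991, -0.133, 0.0, 0.0]
contact_force: [0.2, -0.1, 0.1]
gripper_width: 85.6
gripper_force: 0.0
```

Request:
send_rows(
  targets=[
    [[0,0,0,0,0,0],[0,0,0,0,0,0],[0,0,0,0,0,0],[0,0,0,0,0,0],[0,0,0,0,0,0],[0,0,0,0,0,0],[0,0,0,0,0,0],[0,0,0,0,0,0]],
  ],
  fingers=1,
)

```text
t: 15.7
ee_pos: [571.5, -218.1, 51.7]
tcp_rot: [0.991, -0.133, 0.001, 0.0]
contact_force: [-0.3, 3.2, 6.4]
gripper_width: 54.4
gripper_force: 63.4
```

Request:
send_rows(
  targets=[
    [[0,0,-0.005,0,0,0],[0,0,-0.013,0,0,0],[0,0,-0.023,0,0,0],[0,0,-0.033,0,0,0],[0,0,-0.043,0,0,0],[0,0,-0.05,0,0,0],[0,0,-0.053,0,0,0],[0,0,-0.053,0,0,0],[0,0,-0.053,0,0,0],[0,0,-0.053,0,0,0],[0,0,-0.053,0,0,0],[0,0,-0.053,0,0,0],[0,0,-0.053,0,0,0]],
  ],
)

```text
t: 16.78
ee_pos: [570.5, -218.1, 102.9]
tcp_rot: [0.991, -0.133, -0.0, -0.0]
contact_force: [0.2, -0.8, -5.7]
gripper_width: 54.5
gripper_force: 64.5
```

```bash
python3 weigh.py
```

```text
[ 1.000e-01  7.000e-02 -6.440e+00 -0.000e+00 -1.000e-02 -1.000e-02
 -4.500e+01  1.726e+01] sd [0.46 0.42 0.64 0.04 0.03 0.04 0.01 0.01]
17.5833 [ 570.6 -218.2  103.3] 54.17543460473708 64.46867265505716
```

The right tin is clearly the heaviest at 6.4 N, against 3.6 N and 2.1 N. It is already in hand and no other tin is left to lift, so I raise it to about 20 cm.

Request:
send_rows(
  targets=[
    [[0,0,-0.004,0,0,0],[0,0,-0.012,0,0,0],[0,0,-0.024,0,0,0],[0,0,-0.038,0,0,0],[0,0,-0.053,0,0,0],[0,0,-0.068,0,0,0],[0,0,-0.083,0,0,0],[0,0,-0.098,0,0,0],[0,0,-0.113,0,0,0],[0,0,-0.127,0,0,0],[0,0,-0.138,0,0,0],[0,0,-0.145,0,0,0],[0,0,-0.148,0,0,0],[0,0,-0.148,0,0,0],[0,0,-0.148,0,0,0],[0,0,-0.148,0,0,0],[0,0,-0.148,0,0,0],[0,0,-0.148,0,0,0]],
  ],
)

```text
t: 19.08
ee_pos: [570.4, -218.1, 250.5]
tcp_rot: [0.991, -0.133, -0.001, 0.0]
contact_force: [-0.2, 0.3, -7.0]
gripper_width: 54.6
gripper_force: 64.5
```

```bash
python3 weigh.py; python3 chk.py; python3 - <<'E'
from h import *
cv2.imwrite("pics/end.png",snapshot("scene")["image"][...,::-1])
E
```

```text
[ 1.000e-02  1.700e-01 -6.440e+00 -0.000e+00 -1.000e-02  1.000e-02
 -4.158e+01  2.113e+01] sd [0.51 0.43 0.61 0.02 0.03 0.04 0.03 0.02]
19.8833 [ 570.6 -218.2  251.3] 54.05859087899522 64.45674811955541
top L 270 [555.4 153.7  80.8]
top M 0 
top R 0 
scene L 199 [557.8 153.1  79.7]
scene M 210 [495.4  -2.7  79.8]
scene R 0
```

View pics/end.png

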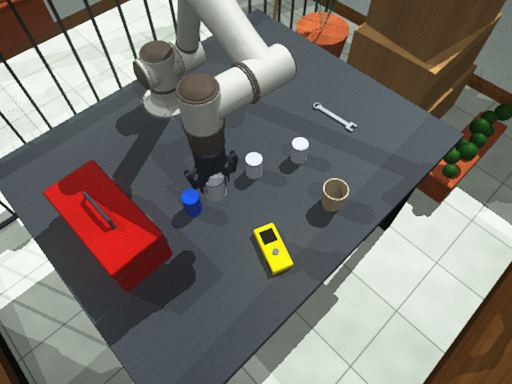

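The right tin is held upright at (216,187). The left tin (300,150) and middle tin (254,166) stand in place, and nothing else has moved.

```bash
python3 -c "
from bench import close_job
print(close_job())"
```

```text
the job is handed in; nothing more can be done
None
```

The right tin is the heaviest (about 6.4 N, against 3.6 N left and 2.1 N middle); the arm is holding it upright and still about 20 cm above the bench, the other two are back in place, and the job is handed in.

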